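Get the polish tin out from behind the shoe-care things

TASK

The round aluminium tin at the back of the plywood shelf board is hemmed in by the red box, the oval brush and the blue case: first move all three onto the grey-bordered black rubber mat at the side, leaving the tin where it is, then fetch the tin and stand it upright, lid up, in the middle of the cork disc. Only when the tin is there, put the red box, the brush and the case back on the shelf, each upright in the very place where it stood at the start and lying the same way as before. Leave the two cedar shoe trees and the shoehorn as they lie.

Things in the scene. Friction and masses are not known exactly. Their poses are not given: they have to be found in the camera images.
- shelf: Fixed plywood board, 200 (x) x 290 (y) mm, top 18 mm above the table. Origin: underside centre; x points away from the robot. A back rail, 26 mm above the board, has its inner face at x = +88. The tin stands near (43, 0) mm, the others near (33, 82), (33, -82), (-50, 0) in any order, in white outlines. Tin to side things: gap 8 to 12 mm only; take those by front and back (along x), 30 mm free.
- mat: Fixed side mat on the table, black rubber with a thin grey border, 270 (its x) x 140 (its y) x 3 mm, left or right of the shelf. Origin: centre of its underside; x points roughly away from the robot. It has room for the three things side by side along its x, 85 mm from centre to centre. A thing is on it when its centre is over the mat and it rests flat.
- cork: Fixed round cork disc with a dark brown rim on the table, diameter 110 mm, 4 mm thick, on the other side of the shelf from the mat. Origin: centre of its underside.
- redbox_mid (a point): Red plastic box with black seam and a small white press button on its closed lid, 48 (its x) x 76 (its y) x 42 (z) mm, rigid, about 120 g. This point is its centre, 21 mm above its underside. It starts on the shelf with its x within 3 degrees of the shelf's x.
- brush_mid (a point): Small oval shoe brush, bristles down: brown wooden back 46 (its x) x 84 (its y) mm, 24 mm thick, over a 16 mm high stiff black bristle block 42 x 78 mm; 40 mm high in all, sides straight for 36 mm in the middle, about 110 g. This point is its centre, 20 mm above its underside. It starts on the shelf with its x within 3 degrees of the shelf's x.
- case_mid (a point): Blue plastic shoe-sponge case with a pale blue-white closed top, 46 (its x) x 80 (its y) x 40 (z) mm, rigid, about 90 g. This point is its centre, 20 mm above its underside. It starts on the shelf with its x within 3 degrees of the shelf's x.
- tin_mid (a point): Round aluminium tin with closed twist lid, diameter 62 mm, 40 mm high, about 120 g; the thing to fetch. This point is its centre, 20 mm above its underside; z points up through the lid.
- tree_a_mid (a point): First cedar shoe tree, lying loose on the table beyond the shelf, about 235 (its x) x 66 x 50 mm; not to be moved. This point is the centre of its toe block, half-way up, 60 mm from its middle towards the robot.
- tree_b_mid (a point): Second cedar shoe tree, like the first and beside it; not to be moved. This point is the centre of its toe block, half-way up, 60 mm from its middle towards the robot.
- shoehorn_mid (a point): Stainless steel shoehorn, lying loose on the table beyond the shelf, 176 (its x) x 40 x 6 mm; not to be moved. This point is at its middle.
Things that resemble listed ones, but are neither listed nor needed, are in the scene too. What is shaped like the part that bears brush_mid but green or purple is not meant.

How it is judged:
By the outcome, as a careful person would: the job done as asked, in the order asked, and still so for the second after the job is handed in, with the robot touching nothing.
It also fails if it takes over 141 s, if anything falls off the work surface, if the arm or the gripper's body presses on something with over 40 N, if the wrist force passes 120 N, or if a joint passes its speed limit or range.

ROBOT

A 6-joint arm with a two-finger parallel gripper is mounted at the origin on the work surface. World frame = base frame: x ahead of the robot, y to its left, z up, the work surface at z = 0. Lengths are in mm, angles in rad, forces in N, time in s.
With the tool pointing down it reaches from about 350 to 975 mm from the base axis. Payload 7.1 kg.
Tool frame: the origin (TCP) lies between the finger pads; the fingertips stand 19 mm ahead of it and the grasp point (between the pads) is the TCP; z points along the fingers, y is the line along which they close (so a half turn about z gives the same grasp; the last joint's range is limited). The gripper opens to 88 mm and grips with 3 to 60 N. Pads are 20 mm wide; open, the fingers measure 115 mm over their backs; the gripper's body (75 mm by 178 mm) begins 61 mm behind the grasp point.
Start: joints at [1.325, 0.423, 1.63, -0, 1.089, -0.019], TCP at [140.507, 608.985, 241.675] pointing down, gripper open.
Joint ranges: [-3, 3], [-0.9, 2.11], [0.09, 2.58], [-1.31, 4.45], [0.11, 2.69], [-2.54, 2.54]. Speed limits (rad/s): [2.39, 2.39, 3.01, 3.14, 3.14, 3.14].

INTERFACE

Orientations are given as a rotation vector (axis times angle).
In Python, from workcell import ctrl gives the robot as it stands.
- The arm moves only by the tool arm_command, never from a script. Its argument "series" is a list of rows, each an object with "linear": the shift along the tool's x, y, z in m, a list of three; "turn": the turn about the tool's z in rad. A call has 1 to 10 rows; each row shifts and turns the commanded pose from where the row before left it, along the tool's axes as they then stand; what a row does not reach is not made up. A row lasts 1/10 s, in which the tool goes at most 50 mm and 8.59 degrees, less where a joint would pass 70% of its speed; a pose out of reach is approached as far as the arm can. A call with a gripper value outside its range is refused whole. "jaw" is the opening, from -1 (shut) to 1 (fully open), set as the call begins (left out, the last holds). The fingers move at their own pace and stop on an object; the grip force is fixed at half the most. Time passes only in rows, so rows that do not move let the fingers close. It gives the time, the measured TCP pose, the force, the opening and the grip force at its end, in the units of the state.
- ctrl.get_obs(): the state, without advancing time (a new reading comes with each control period).
- ctrl.get_image(name): name is "side" or "top"; returns a dict with "frame" (400x640x3 uint8, blue, green, red), "fx", "fy", "cx", "cy" (pixels), "rvec" (rotation vector, rad) and "tvec" (3), from world to camera coordinates, as OpenCV has them. Camera axes: x right, y down, z forward; pixel columns grow to the right and rows downward; lengths in mm; the calibration is good to about 2 mm. A picture is of the moment at which its call begins. There is no depth.
- ctrl.close_job(): hands the job in; it is judged then, once.
The state is a dict: "t": time; "qpos": joint angles; "qvel": joint speeds; "joint_torque": joint torques, N m; "ee_pos": TCP position; "orientation": TCP orientation; "ft_force": force on the tool from outside, world axes, zero at the start; "moment": the same for the moment, N m; "width": finger opening in mm; "grasp_force": force on a finger pad.
Only numpy, scipy, OpenCV 4.12 (cv2) and the standard library are available. Lean on these libraries where they do the work, as an engineer would, in place of code of your own. Each camera call takes 0.05 s, during which the arm holds its last target. There are 200 camera calls.

## Working session

There is one attempt and no reset: what is moved stays moved. The work goes in short steps, Python scripts to look and compute and a tool call to move; the robot and the scene stay as the last step left them, time stands still between calls to the robot, and variables do not carry over. Pictures are saved under pics/ and viewed, at most 14 in all, crops included, and the job is handed in when it is done.

Besides the shell and the picture viewer there is one more tool, called after "Call:" as name(argument=value, ...), one argument or row to a line, values as JSON. arm_command: Moves the arm, as the interface text tells. Its arguments: {"type":"object","properties":{"series":{"type":"array"},"jaw":{"type":"number"}},"required":["series"]}

```bash
mkdir -p pics; ls; python3 - <<'E'
from workcell import ctrl
import cv2
o=ctrl.get_obs();print({k:o[k] for k in('t','ee_pos','orientation','width')})
for n in('top','side'):
    i=ctrl.get_image(n);cv2.imwrite(f'pics/{n}0.png',i['frame']);print(n,i['fx'],i['cx'],i['cy'],i['rvec'],i['tvec'])
E
```

```text
pics
{'t': 0.0, 'ee_pos': array([140.38753355, 608.51142076, 240.91303658]), 'orientation': array([-3.55436488e-01, -3.12123851e+00,  2.29158259e-03]), 'width': 88.13698585801659}
top 365.76862000994043 317.6345433842397 201.71336639248105 [ 2.14763495 -2.21076176  0.05324479] [  23.1691961   523.1854808  1110.34996577]
side 461.74464877154423 322.4354565233321 190.73908186948404 [ 2.43194452 -0.12130185  0.02933148] [-520.4437514    74.98518169 1203.8307788 ]
```

View pics/top0.png

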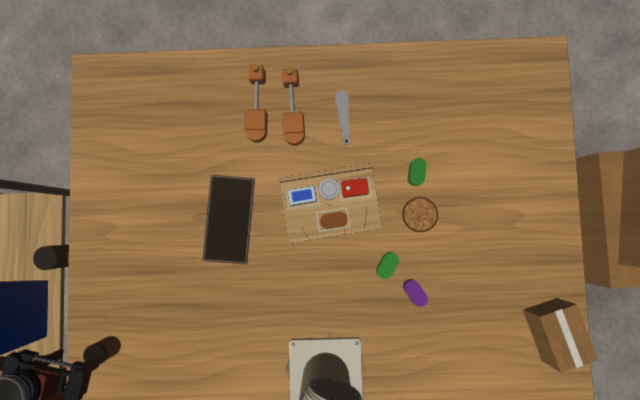

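View pics/side0.png

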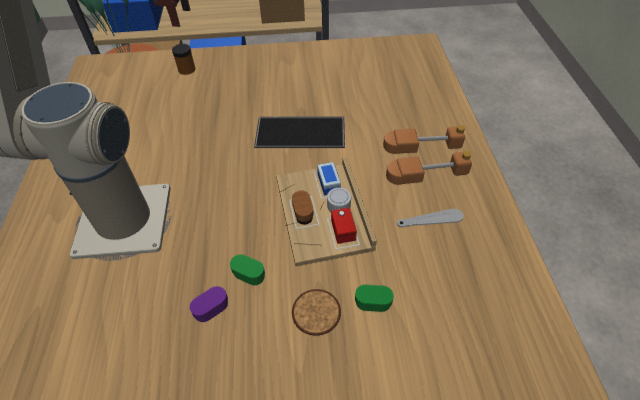

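The side camera faces across the table with x to its right. In the top view, the shelf centre is near (331,203), the mat (229,220), the cork disc (420,214). The blue case is at (301,196), the tin (329,188), the red box (355,188) and the brown brush (333,219). Brush lookalikes are green at (417,171) and (388,265), and purple at (415,292). I choose the brown one at (333,219) and check with a close crop.

```bash
cat > h.py <<'E'
import cv2,numpy as np
from workcell import ctrl
from scipy.spatial.transform import Rotation as Rt
def grab(n):
    i=ctrl.get_image(n);R=cv2.Rodrigues(np.array(i['rvec'],float))[0];t=np.array(i['tvec'],float)
    return dict(f=i['frame'],K=np.array([[i['fx'],0,i['cx']],[0,i['fy'],i['cy']],[0,0,1]]),R=R,t=t,C=-R.T@t)
def plane(c,uv,z):
    d=(c['R'].T@np.linalg.inv(c['K'])@np.c_[np.atleast_2d(uv),np.ones(len(np.atleast_2d(uv)))].T).T
    return (c['C']+d*((z-c['C'][2])/d[:,2])[:,None])[:,:2]
def proj(c,P): 
    p=(c['K']@(c['R']@np.atleast_2d(P).T+c['t'][:,None])).T; return p[:,:2]/p[:,2:]
def blob(m,lo=20):
    n,l,s,ce=cv2.connectedComponentsWithStats(m.astype(np.uint8))
    return [(s[k],ce[k],l==k) for k in range(1,n) if s[k][4]>=lo]
E
python3 - <<'E'
from h import *
T=grab('top');S=grab('side')
print(T['C'],S['C'])
a=cv2.resize(T['f'][160:250,275:385],None,fx=7,fy=6.6,interpolation=cv2.INTER_CUBIC)
b=cv2.resize(S['f'][155:270,270:380],None,fx=5,fy=5,interpolation=cv2.INTER_CUBIC)
cv2.imwrite('pics/ct.png',a);cv2.imwrite('pics/cs.png',b)
E
```

```text
[ 448.85955235  -10.3741197  1142.60858799] [ 459.59570762 -772.09435042  958.29803267]
```

View pics/ct.png

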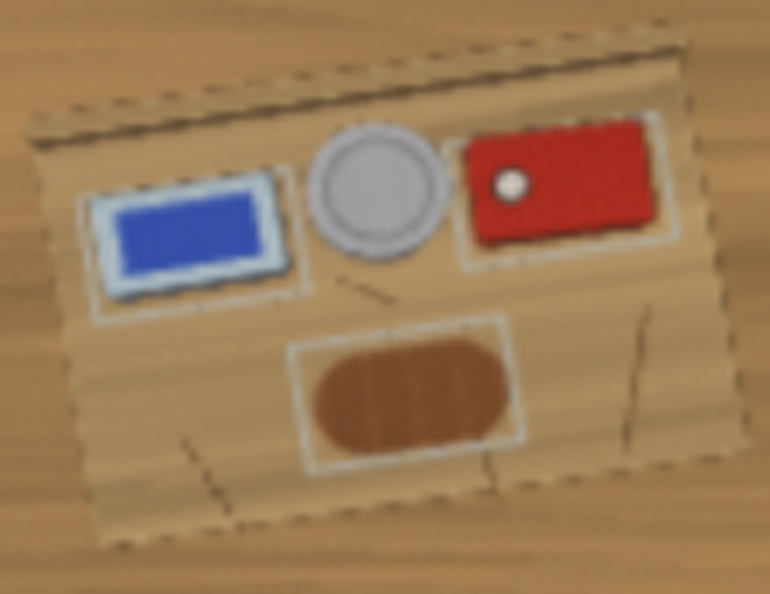

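View pics/cs.png

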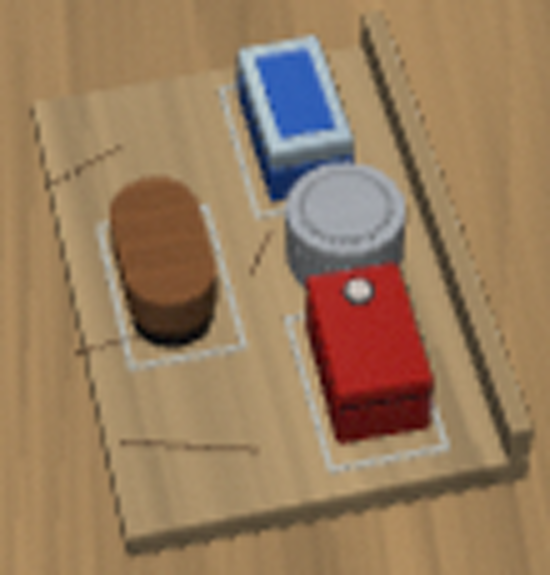

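The crops show the brown oval brush, bristles down, in its outline at crop (410,397). The tin is at (378,190), the case at (190,237) and the red box at (562,182), so the choice holds. The shelf is turned about 8° in the picture. Next I measure the poses.

```bash
cat >> h.py <<'E'
def seg(c,name,x0=0,y0=0,x1=640,y1=400,s=6,pose=False):
    """largest blob of a colour in the window -> minAreaRect corners in original pixels"""
    im=cv2.resize(c['f'][y0:y1,x0:x1],None,fx=s,fy=s,interpolation=cv2.INTER_CUBIC)
    h,sa,v=[a.astype(int) for a in cv2.split(cv2.cvtColor(im,cv2.COLOR_BGR2HSV))]
    m={'red':((h<6)|(h>172))&(sa>170)&(v>125),'blue':(h>90)&(h<125)&(sa>110)&(v>100),
       'case':(h>85)&(h<130)&(sa>18)&(v>100),'brush':(h<14)&(sa>130)&(v<150)&(v>60),
       'tin':(sa<45)&(v>95),'mat':(v<55),'cork':(v<115)&(h<20)&(sa>60)}[name].astype(np.uint8)
    m=cv2.morphologyEx(m,cv2.MORPH_OPEN,np.ones((5,5)))
    b=max(blob(m),key=lambda a:a[0][4])[2].astype(np.uint8)
    ct=max(cv2.findContours(b,0,1)[0],key=cv2.contourArea)[:,0,:]
    return (cv2.convexHull(ct)[:,0,:]+.5)/s-.5+[x0,y0]
def rect(c,hull,z):
    """world rect: centre, (short,long), yaw in deg of short axis vs world x"""
    P=plane(c,hull,z).astype(np.float32)
    (cx,cy),(w,l),a=cv2.minAreaRect(P)
    if w>l: w,l,a=l,w,a-90
    a=(a+90)%180-90
    return np.round([cx,cy,w,l,a],1)
E
python3 - <<'E'
from h import *
T=grab('top')
W={'red':(330,165,385,210,60),'case':(275,175,318,217,58),'blue':(275,175,318,217,58),'brush':(310,200,360,240,58),'tin':(316,174,343,202,58),'mat':(195,165,265,275,3),'cork':(395,190,445,240,4)}
for k,w in W.items():
    try: print(k,rect(T,seg(T,k,*w[:4]),w[4]))
    except Exception as e: print(k,e)
cc=lambda x,y:[275+(x+.5)/7-.5,160+(y+.5)/6.6-.5]
P=plane(T,[cc(100,545),cc(745,448),cc(33,120),cc(683,38)],18);print(P,P.mean(0),np.degrees(np.arctan2(*(P[0]-P[1]))))
for q in([(290,347),(503,313),(525,440),(310,474)],[(445,143),(657,113),(678,240),(465,270)],[(80,197),(292,167),(310,293),(97,322)]):
    print(rect(T,np.array([cc(*p) for p in q]),18))
S=grab('side')
for k,w in {'red':(320,200,370,250,60),'brush':(285,185,320,230,58),'cork':(280,280,350,340,4)}.items(): print(k,rect(S,seg(S,k,*w[:4]),w[4]))
E
```

```text
red [ 561.3 -103.    46.7   75.3    5.4]
case [541.4  54.6  44.6  76.2   8.4]
blue [542.5  54.9  29.1  59.    7.6]
brush [465.8 -37.2  43.7  81.    7.4]
tin [559.3 -25.9  60.7  61.4  57.8]
mat [478.8 289.3 125.6 254.6  83.9]
cork [ 477.5 -306.6  109.5  110.5   -2.5]
[[ 402.08968033   99.66672594]
 [ 439.01573924 -183.48194674]
 [ 601.53896624  124.7803969 ]
 [ 631.36276276 -163.78871765]] [518.50178714 -30.70588539] -7.430139220963092
[468.5 -36.6  59.8  96.    7.9]
[ 560.8 -107.5   60.2   94.8    6.8]
[540.8  54.6  59.7  95.3   6.5]
red [ 563.7 -106.6   46.9   73.     5.8]
brush [468.1 -47.2  46.   95.3   7.1]
cork [ 478.8 -309.   109.3  111.4   -5.7]
```

Call:
arm_command(
  series=[
    {"linear": [0, 0, 0], "turn": 0.135},
    {"linear": [0, 0, 0], "turn": 0.135},
    {"linear": [0, 0, 0], "turn": 0.135},
    {"linear": [0, 0, 0], "turn": 0.135},
    {"linear": [0, 0, 0], "turn": 0.135},
    {"linear": [0, 0, 0], "turn": 0.135},
    {"linear": [0, 0, 0], "turn": 0.135},
    {"linear": [0, 0, 0], "turn": 0.135},
    {"linear": [0, 0, 0], "turn": 0.135},
  ],
  jaw=0.545,
)

```text
t: 1.2
ee_pos: [140.5, 608.9, 241.6]
orientation: [2.08, 2.354, -0.0]
ft_force: [0.6, -0.2, -0.2]
width: 67.7
grasp_force: 0.0
```

Call:
arm_command(
  series=[
    {"linear": [-0.038, 0.013, 0.006], "turn": 0},
    {"linear": [-0.038, 0.013, 0.006], "turn": 0},
    {"linear": [-0.038, 0.013, 0.006], "turn": 0},
    {"linear": [-0.038, 0.013, 0.006], "turn": 0},
    {"linear": [-0.038, 0.013, 0.006], "turn": 0},
    {"linear": [-0.038, 0.013, 0.006], "turn": 0},
    {"linear": [-0.038, 0.013, 0.006], "turn": 0},
    {"linear": [-0.038, 0.013, 0.006], "turn": 0},
    {"linear": [-0.038, 0.013, 0.006], "turn": 0},
  ],
)

```text
t: 2.1
ee_pos: [301.0, 283.6, 187.7]
orientation: [2.073, 2.36, 0.001]
ft_force: [-0.1, 0.6, -0.3]
width: 68.1
grasp_force: 0.0
```

Call:
arm_command(
  series=[
    {"linear": [-0.042, 0.015, 0.007], "turn": 0},
    {"linear": [-0.042, 0.015, 0.007], "turn": 0},
    {"linear": [-0.042, 0.015, 0.007], "turn": 0},
    {"linear": [-0.042, 0.015, 0.007], "turn": 0},
    {"linear": [-0.042, 0.015, 0.007], "turn": 0},
    {"linear": [-0.042, 0.015, 0.007], "turn": 0},
    {"linear": [-0.042, 0.015, 0.007], "turn": 0},
    {"linear": [-0.042, 0.015, 0.007], "turn": 0},
    {"linear": [0, 0, 0], "turn": 0},
  ],
)

```text
t: 3.0
ee_pos: [465.3, -36.8, 131.4]
orientation: [2.078, 2.354, 0.001]
ft_force: [-0.2, 0.2, -0.6]
width: 67.7
grasp_force: 0.0
```

```bash
cat >> h.py <<'E'
def need(x,y,z,head=None):
    o=ctrl.get_obs();p=o['ee_pos'];R=Rt.from_rotvec(o['orientation']).as_matrix()
    h=np.degrees(np.arctan2(R[1,1],R[0,1]))
    print('t',o['t'],'pos',np.round(p,1),'head',round(h,2),'shift',np.round(R.T@(np.array([x,y,z])-p),1),'turn',None if head is None else round(np.radians(h-head),4),'q6',round(o['qpos'][5],2))
E
python3 - <<'E'
from h import *
need(466.5,-37.2,42,7.4)
S=grab('side');cv2.imwrite('pics/s1.png',cv2.resize(S['f'][60:280,220:400],None,fx=3,fy=2.7,interpolation=cv2.INTER_CUBIC))
E
```

```text
t 3.0 pos [465.3 -36.8 131.4] head 7.12 shift [-0.5  0.9 89.4] turn -0.0049 q6 -0.23
```

View pics/s1.png

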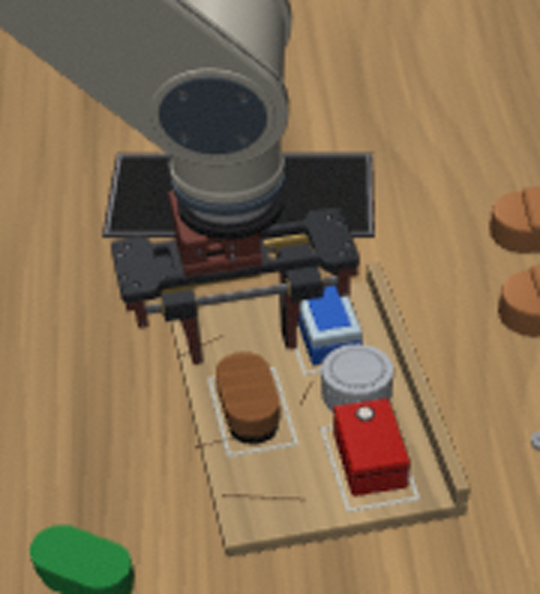

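The fingers straddle the brown brush, crop (248,395), and clear the tin, so I go down and grip.

Call:
arm_command(
  series=[
    {"linear": [0, 0.001, 0.012], "turn": 0},
    {"linear": [0, 0, 0.012], "turn": 0},
    {"linear": [0, 0, 0.012], "turn": 0},
    {"linear": [0, 0, 0.012], "turn": 0},
    {"linear": [0, 0, 0.012], "turn": 0},
    {"linear": [0, 0, 0.012], "turn": 0},
    {"linear": [0, 0, 0.01], "turn": 0},
    {"linear": [0, 0, 0.007], "turn": 0},
    {"linear": [0, 0, 0], "turn": 0},
    {"linear": [0, 0, 0], "turn": 0},
  ],
)

```text
t: 4.05
ee_pos: [463.8, -32.8, 42.6]
orientation: [-2.074, -2.36, 0.0]
ft_force: [0.3, -0.2, -0.9]
width: 68.1
grasp_force: 0.0
```

Call:
arm_command(
  series=[
    {"linear": [0, 0, 0], "turn": 0},
    {"linear": [0, 0, 0], "turn": 0},
    {"linear": [0, 0, 0], "turn": 0},
    {"linear": [0, 0, 0], "turn": 0},
    {"linear": [0, 0, 0], "turn": 0},
    {"linear": [0, 0, 0], "turn": 0},
    {"linear": [0, 0, 0], "turn": 0},
  ],
  jaw=-1,
)

```text
t: 4.75
ee_pos: [464.2, -32.8, 43.1]
orientation: [2.073, 2.359, 0.001]
ft_force: [0.2, -1.0, 6.0]
width: 46.3
grasp_force: 30.0
```

```bash
python3 - <<'E'
from h import *
need(394.3,298.3,130,7.4)
o=ctrl.get_obs();print(o['width'],o['grasp_force'],o['ft_force'])
S=grab('side')
print(rect(S,seg(S,'brush',285,185,320,230),58))
E
```

```text
t 4.75 pos [464.2 -32.8  43.1] head 7.39 shift [337.3 -26.6 -87. ] turn -0.0002 q6 -0.23
46.31219806340511 29.98753398656845 [ 0.16094415 -0.99933393  6.04804501]
[468.3 -55.2  48.8  82.5   7.9]
```

Call:
arm_command(
  series=[
    {"linear": [0, 0, -0.01], "turn": 0},
    {"linear": [0, 0, -0.025], "turn": 0},
    {"linear": [0, 0, -0.03], "turn": 0},
    {"linear": [0.015, -0.001, -0.022], "turn": 0},
    {"linear": [0.035, -0.003, 0], "turn": 0},
    {"linear": [0.041, -0.003, 0], "turn": 0},
    {"linear": [0.041, -0.003, 0], "turn": 0},
    {"linear": [0.041, -0.003, 0], "turn": 0},
    {"linear": [0.041, -0.003, 0], "turn": 0},
    {"linear": [0.041, -0.003, 0], "turn": 0},
  ],
)

```text
t: 5.8
ee_pos: [411.2, 219.1, 130.1]
orientation: [-2.074, -2.36, 0.0]
ft_force: [1.3, 0.5, 0.1]
width: 46.0
grasp_force: 30.0
```

Call:
arm_command(
  series=[
    {"linear": [0.041, -0.003, 0], "turn": 0},
    {"linear": [0.029, -0.003, 0], "turn": 0},
    {"linear": [0.012, -0.001, 0], "turn": 0},
    {"linear": [0, 0, 0], "turn": 0},
    {"linear": [0, 0, 0], "turn": 0},
    {"linear": [0, 0, 0], "turn": 0},
  ],
)

```text
t: 6.4
ee_pos: [394.7, 296.8, 129.6]
orientation: [-2.075, -2.359, 0.001]
ft_force: [0.3, -0.6, -1.6]
width: 46.0
grasp_force: 30.0
```

```bash
python3 - <<'E'
from h import *
need(394.3,298.3,28.5,7.4)
o=ctrl.get_obs();print(o['width'],o['grasp_force'],o['ft_force'])
T=grab('top');cv2.imwrite('pics/t2.png',T['f'][100:300,180:460])
E
```

```text
t 6.4 pos [394.7 296.8 129.6] head 7.32 shift [ 1.600e+00 -1.000e-01  1.011e+02] turn -0.0014 q6 0.49
45.99825354366988 29.987691342830658 [ 0.27861575 -0.5952596  -1.59640767]
```

View pics/t2.png

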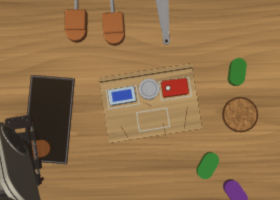

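The brush is held over the near end of the mat, crop (40,150). The case, tin and red box still stand on the shelf at (122,96), (148,89) and (174,88).

Call:
arm_command(
  series=[
    {"linear": [0.001, 0, 0.02], "turn": 0},
    {"linear": [0, 0, 0.025], "turn": 0},
    {"linear": [0, 0, 0.025], "turn": 0},
    {"linear": [0, 0, 0.016], "turn": 0},
    {"linear": [0, 0, 0.009], "turn": 0},
    {"linear": [0, 0, 0.005], "turn": 0},
    {"linear": [0, 0, 0.0015], "turn": 0},
    {"linear": [0, 0, 0], "turn": 0},
    {"linear": [0, 0, 0], "turn": 0},
  ],
)

```text
t: 7.35
ee_pos: [394.9, 299.3, 28.8]
orientation: [2.074, 2.36, 0.002]
ft_force: [0.4, -0.1, -0.1]
width: 45.8
grasp_force: 30.0
```

Call:
arm_command(
  series=[
    {"linear": [0, 0, 0], "turn": 0},
    {"linear": [0, 0, 0], "turn": 0},
    {"linear": [0, 0, 0], "turn": 0},
    {"linear": [0, 0, 0], "turn": 0},
    {"linear": [0, 0, 0], "turn": 0},
  ],
  jaw=0.545,
)

```text
t: 7.85
ee_pos: [394.5, 299.1, 28.2]
orientation: [2.074, 2.36, 0.0]
ft_force: [-0.2, -0.1, -0.2]
width: 68.1
grasp_force: 0.0
```

Call:
arm_command(
  series=[
    {"linear": [0, 0, -0.01], "turn": 0},
    {"linear": [0, 0, -0.025], "turn": 0},
    {"linear": [0, 0, -0.03], "turn": 0},
    {"linear": [0, 0, -0.027], "turn": 0},
    {"linear": [0, 0, -0.01], "turn": 0},
    {"linear": [0, 0, 0], "turn": 0},
    {"linear": [0, 0, 0], "turn": 0},
  ],
)

```text
t: 8.55
ee_pos: [394.1, 298.8, 129.7]
orientation: [-2.074, -2.36, 0.001]
ft_force: [0.2, -0.4, -0.5]
width: 67.9
grasp_force: 0.0
```

```bash
python3 - <<'E'
from h import *
need(541.5,54.6,130,8)
E
```

```text
t 8.55 pos [394.1 298.8 129.7] head 7.39 shift [-261.2  114.7   -0.3] turn -0.0106 q6 0.5
```

Call:
arm_command(
  series=[
    {"linear": [-0.02, 0.009, 0], "turn": -0.01},
    {"linear": [-0.04, 0.018, 0], "turn": 0},
    {"linear": [-0.045, 0.02, 0], "turn": 0},
    {"linear": [-0.045, 0.02, 0], "turn": 0},
    {"linear": [-0.045, 0.02, 0], "turn": 0},
    {"linear": [-0.04, 0.017, 0], "turn": 0},
    {"linear": [-0.026, 0.011, 0], "turn": 0},
    {"linear": [0, 0, 0], "turn": 0},
    {"linear": [0, 0, 0], "turn": 0},
    {"linear": [0, 0, 0], "turn": 0},
  ],
)

```text
t: 9.55
ee_pos: [543.0, 57.2, 129.1]
orientation: [-2.06, -2.37, 0.003]
ft_force: [-0.3, -0.6, 0.5]
width: 67.6
grasp_force: 0.0
```

```bash
python3 - <<'E'
from h import *
T=grab('top')
H=seg(T,'brush',195,215,260,275);print(rect(T,H,43),rect(T,H,30))
need(541.5,54.6,42.5,8)
E
```

```text
[394.8 293.8  48.9  87.2   7.8] [394.1 297.4  49.5  88.2   7.8]
t 9.6 pos [543.2  57.4 129.4] head 8.04 shift [-2.5 -1.9 86.9] turn 0.0007 q6 -0.06
```

Call:
arm_command(
  series=[
    {"linear": [-0.002, -0.002, 0.012], "turn": 0},
    {"linear": [0, 0, 0.012], "turn": 0},
    {"linear": [0, 0, 0.012], "turn": 0},
    {"linear": [0, 0, 0.012], "turn": 0},
    {"linear": [0, 0, 0.012], "turn": 0},
    {"linear": [0, 0, 0.011], "turn": 0},
    {"linear": [0, 0, 0.01], "turn": 0},
    {"linear": [0, 0, 0.006], "turn": 0},
    {"linear": [0, 0, 0], "turn": 0},
    {"linear": [0, 0, 0], "turn": 0},
  ],
)

```text
t: 10.6
ee_pos: [542.8, 54.1, 43.2]
orientation: [2.062, 2.37, 0.0]
ft_force: [0.7, 0.6, 0.5]
width: 67.6
grasp_force: 0.0
```

Call:
arm_command(
  series=[
    {"linear": [0, 0, 0], "turn": 0},
    {"linear": [0, 0, 0], "turn": 0},
    {"linear": [0, 0, 0], "turn": 0},
    {"linear": [0, 0, 0], "turn": 0},
    {"linear": [0, 0, 0], "turn": 0},
    {"linear": [0, 0, 0], "turn": 0},
    {"linear": [0, 0, 0], "turn": 0},
  ],
  jaw=-1,
)

```text
t: 11.3
ee_pos: [542.9, 54.2, 43.6]
orientation: [2.061, 2.37, 0.001]
ft_force: [-0.9, -0.0, 5.6]
width: 45.4
grasp_force: 30.0
```

```bash
python3 - <<'E'
from h import *
need(478.8,289.3,130,8)
o=ctrl.get_obs();print(o['width'],o['grasp_force'],o['ft_force'])
E
```

```text
t 11.3 pos [542.9  54.2  43.6] head 7.97 shift [241.7 -30.9 -86.5] turn -0.0006 q6 -0.06
45.44448687653566 29.998748749494553 [-0.91717455 -0.04233822  5.5673817 ]
```

Call:
arm_command(
  series=[
    {"linear": [0, 0, -0.01], "turn": 0},
    {"linear": [0, 0, -0.025], "turn": 0},
    {"linear": [0, 0, -0.03], "turn": 0},
    {"linear": [0.015, -0.002, -0.022], "turn": 0},
    {"linear": [0.035, -0.005, 0], "turn": 0},
    {"linear": [0.041, -0.005, 0], "turn": 0},
    {"linear": [0.041, -0.005, 0], "turn": 0},
    {"linear": [0.041, -0.005, 0], "turn": 0},
    {"linear": [0.039, -0.005, 0], "turn": 0},
    {"linear": [0.021, -0.003, 0], "turn": 0},
  ],
)

```text
t: 12.3
ee_pos: [479.6, 283.2, 130.6]
orientation: [-2.059, -2.372, -0.0]
ft_force: [0.5, -0.5, -1.1]
width: 46.1
grasp_force: 30.0
```

Call:
arm_command(
  series=[
    {"linear": [0.009, -0.001, 0], "turn": 0},
    {"linear": [0, 0, 0], "turn": 0},
    {"linear": [0, 0, 0], "turn": 0},
    {"linear": [0, 0, 0], "turn": 0},
  ],
)

```text
t: 12.7
ee_pos: [478.7, 288.3, 130.1]
orientation: [2.063, 2.369, -0.001]
ft_force: [0.5, -0.0, -0.9]
width: 45.3
grasp_force: 30.0
```

```bash
python3 - <<'E'
from h import *
need(478.8,289.3,28.5,8)
E
```

```text
t 12.7 pos [478.7 288.3 130.1] head 7.89 shift [  1.    0.3 101.6] turn -0.002 q6 0.38
```

Call:
arm_command(
  series=[
    {"linear": [0, 0, 0.02], "turn": 0},
    {"linear": [0, 0, 0.025], "turn": 0},
    {"linear": [0, 0, 0.025], "turn": 0},
    {"linear": [0, 0, 0.016], "turn": 0},
    {"linear": [0, 0, 0.009], "turn": 0},
    {"linear": [0, 0, 0.005], "turn": 0},
    {"linear": [0, 0, 0.0015], "turn": 0},
    {"linear": [0, 0, 0], "turn": 0},
    {"linear": [0, 0, 0], "turn": 0},
  ],
)

```text
t: 13.6
ee_pos: [478.9, 289.8, 29.4]
orientation: [2.061, 2.37, 0.002]
ft_force: [0.4, 0.1, -0.4]
width: 45.8
grasp_force: 30.0
```

Call:
arm_command(
  series=[
    {"linear": [0, 0, 0], "turn": 0},
    {"linear": [0, 0, 0], "turn": 0},
    {"linear": [0, 0, 0], "turn": 0},
    {"linear": [0, 0, 0], "turn": 0},
    {"linear": [0, 0, 0], "turn": 0},
  ],
  jaw=0.545,
)

```text
t: 14.1
ee_pos: [478.5, 289.6, 28.7]
orientation: [2.062, 2.37, 0.0]
ft_force: [0.0, -0.1, -0.4]
width: 67.9
grasp_force: 0.0
```

Call:
arm_command(
  series=[
    {"linear": [0, 0, -0.01], "turn": 0},
    {"linear": [0, 0, -0.025], "turn": 0},
    {"linear": [0, 0, -0.03], "turn": 0},
    {"linear": [0, 0, -0.027], "turn": 0},
    {"linear": [0, 0, -0.01], "turn": 0},
    {"linear": [0, 0, 0], "turn": 0},
    {"linear": [0, 0, 0], "turn": 0},
  ],
)

```text
t: 14.8
ee_pos: [478.0, 289.3, 130.1]
orientation: [-2.062, -2.37, 0.001]
ft_force: [-0.3, -0.4, 0.8]
width: 67.8
grasp_force: 0.0
```

```bash
python3 - <<'E'
from h import *
need(562,-104.5,130,6)
E
```

```text
t 14.8 pos [478.  289.3 130.1] head 7.97 shift [-4.016e+02  2.860e+01  2.000e-01] turn 0.0344 q6 0.38
```

Call:
arm_command(
  series=[
    {"linear": [0, 0, 0], "turn": 0.034},
    {"linear": [-0.03, 0.003, 0], "turn": 0},
    {"linear": [-0.045, 0.005, 0], "turn": 0},
    {"linear": [-0.045, 0.005, 0], "turn": 0},
    {"linear": [-0.045, 0.005, 0], "turn": 0},
    {"linear": [-0.045, 0.005, 0], "turn": 0},
    {"linear": [-0.045, 0.005, 0], "turn": 0},
    {"linear": [-0.045, 0.005, 0], "turn": 0},
    {"linear": [-0.045, 0.005, 0], "turn": 0},
    {"linear": [-0.035, 0.003, 0], "turn": 0},
  ],
)

```text
t: 15.8
ee_pos: [558.4, -86.4, 128.9]
orientation: [-2.102, -2.332, 0.002]
ft_force: [0.7, 0.4, 0.5]
width: 68.0
grasp_force: 0.0
```

Call:
arm_command(
  series=[
    {"linear": [-0.02, 0.001, 0], "turn": 0},
    {"linear": [0, 0, 0], "turn": 0},
    {"linear": [0, 0, 0], "turn": 0},
    {"linear": [0, 0, 0], "turn": 0},
    {"linear": [0, 0, 0], "turn": 0},
  ],
)

```text
t: 16.3
ee_pos: [561.7, -102.6, 130.3]
orientation: [-2.1, -2.336, 0.001]
ft_force: [-0.4, 0.8, 0.8]
width: 67.8
grasp_force: 0.0
```

```bash
python3 - <<'E'
from h import *
T=grab('top')
print(rect(T,seg(T,'case',195,180,260,240),43),rect(T,seg(T,'brush',195,215,260,275),43))
need(562,-104.5,42.5,6)
E
```

```text
[477.7 289.7  47.   80.1   8.1] [394.7 293.5  49.5  87.9   7.8]
t 16.35 pos [ 561.9 -102.8  130.5] head 6.1 shift [-1.7 -0.  88. ] turn 0.0018 q6 -0.31
```

Call:
arm_command(
  series=[
    {"linear": [-0.001, 0, 0.012], "turn": 0},
    {"linear": [0, 0, 0.012], "turn": 0},
    {"linear": [0, 0, 0.012], "turn": 0},
    {"linear": [0, 0, 0.012], "turn": 0},
    {"linear": [0, 0, 0.012], "turn": 0},
    {"linear": [0, 0, 0.011], "turn": 0},
    {"linear": [0, 0, 0.01], "turn": 0},
    {"linear": [0, 0, 0.006], "turn": 0},
    {"linear": [0, 0, 0], "turn": 0},
    {"linear": [0, 0, 0], "turn": 0},
  ],
)

```text
t: 17.35
ee_pos: [562.4, -104.9, 43.8]
orientation: [2.102, 2.335, 0.0]
ft_force: [0.1, -0.4, 0.1]
width: 67.7
grasp_force: 0.0
```

Call:
arm_command(
  series=[
    {"linear": [0, 0, 0], "turn": 0},
    {"linear": [0, 0, 0], "turn": 0},
    {"linear": [0, 0, 0], "turn": 0},
    {"linear": [0, 0, 0], "turn": 0},
    {"linear": [0, 0, 0], "turn": 0},
    {"linear": [0, 0, 0], "turn": 0},
    {"linear": [0, 0, 0], "turn": 0},
  ],
  jaw=-1,
)

```text
t: 18.05
ee_pos: [562.6, -104.9, 44.1]
orientation: [2.101, 2.334, 0.001]
ft_force: [0.8, -0.6, 6.5]
width: 48.1
grasp_force: 30.0
```

```bash
python3 - <<'E'
from h import *
need(563.3,281,130,6)
o=ctrl.get_obs();print(o['width'],o['grasp_force'],o['ft_force'])
E
```

```text
t 18.05 pos [ 562.6 -104.9   44.1] head 6.02 shift [383.7  41.2 -85.9] turn 0.0003 q6 -0.31
48.08044508775672 29.998543560504913 [ 0.77693924 -0.61149938  6.54614382]
```

Call:
arm_command(
  series=[
    {"linear": [0, 0, -0.01], "turn": 0},
    {"linear": [0, 0, -0.025], "turn": 0},
    {"linear": [0, 0, -0.03], "turn": 0},
    {"linear": [0.014, 0.001, -0.021], "turn": 0},
    {"linear": [0.035, 0.004, 0], "turn": 0},
    {"linear": [0.045, 0.005, 0], "turn": 0},
    {"linear": [0.045, 0.005, 0], "turn": 0},
    {"linear": [0.045, 0.005, 0], "turn": 0},
    {"linear": [0.045, 0.005, 0], "turn": 0},
    {"linear": [0.045, 0.005, 0], "turn": 0},
  ],
)

```text
t: 19.05
ee_pos: [562.7, 172.5, 129.9]
orientation: [-2.102, -2.335, 0.001]
ft_force: [0.7, 0.2, -1.3]
width: 47.6
grasp_force: 30.0
```

Call:
arm_command(
  series=[
    {"linear": [0.045, 0.005, 0], "turn": 0},
    {"linear": [0.035, 0.003, 0], "turn": 0},
    {"linear": [0.02, 0.002, 0], "turn": 0},
    {"linear": [0.01, 0.001, 0], "turn": 0},
    {"linear": [0, 0, 0], "turn": 0},
    {"linear": [0, 0, 0], "turn": 0},
    {"linear": [0, 0, 0], "turn": 0},
  ],
)

```text
t: 19.75
ee_pos: [562.8, 279.7, 129.6]
orientation: [-2.104, -2.333, 0.001]
ft_force: [-1.3, -0.4, -1.5]
width: 47.5
grasp_force: 30.0
```

```bash
python3 - <<'E'
from h import *
need(563.3,281,29.5,6)
E
```

```text
t 19.75 pos [562.8 279.7 129.6] head 5.92 shift [  1.3   0.7 100.1] turn -0.0013 q6 0.34
```

Call:
arm_command(
  series=[
    {"linear": [0.001, 0, 0.02], "turn": 0},
    {"linear": [0, 0, 0.025], "turn": 0},
    {"linear": [0, 0, 0.025], "turn": 0},
    {"linear": [0, 0, 0.015], "turn": 0},
    {"linear": [0, 0, 0.009], "turn": 0},
    {"linear": [0, 0, 0.005], "turn": 0},
    {"linear": [0, 0, 0.0015], "turn": 0},
    {"linear": [0, 0, 0], "turn": 0},
    {"linear": [0, 0, 0], "turn": 0},
  ],
)

```text
t: 20.65
ee_pos: [563.2, 282.6, 30.0]
orientation: [2.101, 2.335, 0.002]
ft_force: [-0.2, -0.8, -1.2]
width: 47.8
grasp_force: 30.0
```

Call:
arm_command(
  series=[
    {"linear": [0, 0, 0], "turn": 0},
    {"linear": [0, 0, 0], "turn": 0},
    {"linear": [0, 0, 0], "turn": 0},
    {"linear": [0, 0, 0], "turn": 0},
    {"linear": [0, 0, 0], "turn": 0},
  ],
  jaw=0.545,
)

```text
t: 21.15
ee_pos: [562.7, 282.4, 29.3]
orientation: [2.102, 2.335, 0.0]
ft_force: [-0.5, -0.1, 0.0]
width: 67.7
grasp_force: 0.0
```

Call:
arm_command(
  series=[
    {"linear": [0, 0, -0.01], "turn": 0},
    {"linear": [0, 0, -0.025], "turn": 0},
    {"linear": [0, 0, -0.03], "turn": 0},
    {"linear": [0, 0, -0.027], "turn": 0},
    {"linear": [0, 0, -0.01], "turn": 0.1},
    {"linear": [0, 0, 0], "turn": 0.145},
    {"linear": [0, 0, 0], "turn": 0.145},
    {"linear": [0, 0, 0], "turn": 0.145},
    {"linear": [0, 0, 0], "turn": 0.145},
    {"linear": [0, 0, 0], "turn": 0.145},
  ],
)

```text
t: 22.15
ee_pos: [562.7, 282.3, 132.0]
orientation: [-2.865, -1.288, -0.001]
ft_force: [-0.4, -0.2, -0.5]
width: 67.8
grasp_force: 0.0
```

Call:
arm_command(
  series=[
    {"linear": [0, 0, 0], "turn": 0.145},
    {"linear": [0, 0, 0], "turn": 0.145},
    {"linear": [0, 0, 0], "turn": 0.145},
    {"linear": [0, 0, 0], "turn": 0.145},
    {"linear": [0, 0, 0], "turn": 0.145},
    {"linear": [0, 0, 0], "turn": 0},
    {"linear": [0, 0, 0], "turn": 0},
  ],
  jaw=1,
)

```text
t: 22.85
ee_pos: [562.7, 282.3, 131.7]
orientation: [-3.135, -0.203, -0.001]
ft_force: [-0.0, 0.1, 0.0]
width: 87.5
grasp_force: 0.0
```

```bash
python3 - <<'E'
from h import *
need(560.5,-25.5,130,-83)
E
```

```text
t 22.85 pos [562.7 282.3 131.7] head -82.57 shift [-42.  305.    1.6] turn 0.0075 q6 1.89
```

Call:
arm_command(
  series=[
    {"linear": [-0.004, 0.028, 0], "turn": 0.007},
    {"linear": [-0.006, 0.045, 0], "turn": 0},
    {"linear": [-0.006, 0.045, 0], "turn": 0},
    {"linear": [-0.006, 0.045, 0], "turn": 0},
    {"linear": [-0.006, 0.045, 0], "turn": 0},
    {"linear": [-0.006, 0.045, 0], "turn": 0},
    {"linear": [-0.005, 0.035, 0], "turn": 0},
    {"linear": [-0.003, 0.017, 0], "turn": 0},
    {"linear": [0, 0, 0], "turn": 0},
    {"linear": [0, 0, 0], "turn": 0},
  ],
)

```text
t: 23.85
ee_pos: [557.3, -25.6, 131.4]
orientation: [-3.136, -0.188, -0.0]
ft_force: [1.3, 0.1, 0.1]
width: 87.8
grasp_force: 0.0
```

```bash
python3 - <<'E'
from h import *
T=grab('top')
print(rect(T,seg(T,'red',195,150,270,210),45),rect(T,seg(T,'case',195,180,260,240),43),rect(T,seg(T,'brush',195,215,260,275),43))
need(560.5,-25.5,42.5,-83)
S=grab('side');cv2.imwrite('pics/s3.png',cv2.resize(S['f'][60:280,220:460],None,fx=3,fy=2.7,interpolation=cv2.INTER_CUBIC))
E
```

```text
[561.9 282.6  46.4  73.5   5.7] [477.7 289.6  47.   79.9   7.8] [394.8 293.6  49.3  87.7   8.1]
t 23.9 pos [557.4 -25.  131.3] head -83.1 shift [ 3.   0.9 88.8] turn -0.0018 q6 1.38
```

View pics/s3.png

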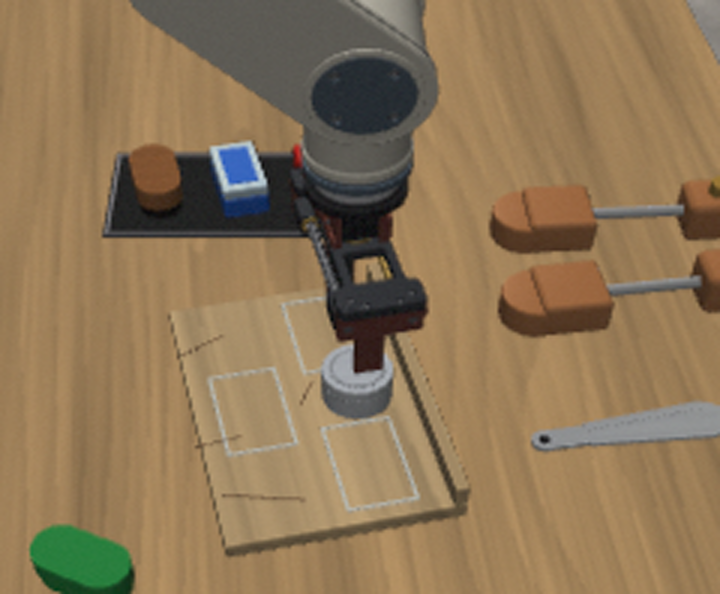

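The tin is under the gripper at crop (357,378). The three things stand on the mat, and their outlines on the shelf are empty. I go down along the tin.

Call:
arm_command(
  series=[
    {"linear": [0.003, 0.001, 0.01], "turn": 0},
    {"linear": [0, 0, 0.012], "turn": 0},
    {"linear": [0, 0, 0.012], "turn": 0},
    {"linear": [0, 0, 0.012], "turn": 0},
    {"linear": [0, 0, 0.012], "turn": 0},
    {"linear": [0, 0, 0.012], "turn": 0},
    {"linear": [0, 0, 0.011], "turn": 0},
    {"linear": [0, 0, 0.007], "turn": 0},
    {"linear": [0, 0, 0], "turn": 0},
    {"linear": [0, 0, 0], "turn": 0},
  ],
)

```text
t: 24.95
ee_pos: [560.5, -26.2, 43.2]
orientation: [3.136, 0.186, 0.0]
ft_force: [0.1, 0.9, -0.3]
width: 87.8
grasp_force: 0.0
```

Call:
arm_command(
  series=[
    {"linear": [0, 0, 0], "turn": 0},
    {"linear": [0, 0, 0], "turn": 0},
    {"linear": [0, 0, 0], "turn": 0},
    {"linear": [0, 0, 0], "turn": 0},
    {"linear": [0, 0, 0], "turn": 0},
    {"linear": [0, 0, 0], "turn": 0},
    {"linear": [0, 0, 0], "turn": 0},
  ],
  jaw=-1,
)

```text
t: 25.65
ee_pos: [560.6, -26.2, 43.5]
orientation: [3.136, 0.187, 0.001]
ft_force: [-0.6, -0.3, 5.4]
width: 61.3
grasp_force: 30.0
```

```bash
python3 - <<'E'
from h import *
need(478.5,-307.5,130,-83)
o=ctrl.get_obs();print(o['width'],o['grasp_force'],o['ft_force'])
E
```

```text
t 25.65 pos [560.6 -26.2  43.5] head -83.19 shift [-114.8  269.6  -86.5] turn -0.0033 q6 1.38
61.345991749528096 30.000808238983154 [-0.57960543 -0.26267524  5.40969718]
```

Call:
arm_command(
  series=[
    {"linear": [0, 0, -0.01], "turn": 0},
    {"linear": [0, 0, -0.025], "turn": 0},
    {"linear": [0, 0, -0.03], "turn": 0},
    {"linear": [-0.006, 0.014, -0.021], "turn": 0},
    {"linear": [-0.015, 0.035, 0], "turn": 0},
    {"linear": [-0.018, 0.042, 0], "turn": 0},
    {"linear": [-0.018, 0.042, 0], "turn": 0},
    {"linear": [-0.018, 0.042, 0], "turn": 0},
    {"linear": [-0.018, 0.042, 0], "turn": 0},
    {"linear": [-0.012, 0.03, 0], "turn": 0},
  ],
)

```text
t: 26.65
ee_pos: [484.2, -286.2, 129.6]
orientation: [3.136, 0.184, -0.0]
ft_force: [0.8, 0.7, -0.8]
width: 61.5
grasp_force: 30.0
```

Call:
arm_command(
  series=[
    {"linear": [-0.007, 0.016, 0], "turn": 0},
    {"linear": [-0.003, 0.007, 0], "turn": 0},
    {"linear": [0, 0, 0], "turn": 0},
    {"linear": [0, 0, 0], "turn": 0},
    {"linear": [0, 0, 0], "turn": 0},
    {"linear": [0, 0, 0], "turn": 0},
  ],
)

```text
t: 27.25
ee_pos: [478.6, -306.8, 129.2]
orientation: [-3.136, -0.189, 0.0]
ft_force: [0.4, 1.3, -1.7]
width: 61.4
grasp_force: 30.0
```

```bash
python3 - <<'E'
from h import *
need(478.5,-307.5,29.5,-83)
E
```

```text
t 27.25 pos [ 478.6 -306.8  129.2] head -83.1 shift [-0.2  0.7 99.7] turn -0.0018 q6 0.86
```

Call:
arm_command(
  series=[
    {"linear": [0, 0.001, 0.02], "turn": 0},
    {"linear": [0, 0, 0.025], "turn": 0},
    {"linear": [0, 0, 0.025], "turn": 0},
    {"linear": [0, 0, 0.015], "turn": 0},
    {"linear": [0, 0, 0.009], "turn": 0},
    {"linear": [0, 0, 0.004], "turn": 0},
    {"linear": [0, 0, 0.0015], "turn": 0},
    {"linear": [0, 0, 0], "turn": 0},
    {"linear": [0, 0, 0], "turn": 0},
  ],
)

```text
t: 28.15
ee_pos: [478.8, -309.2, 30.5]
orientation: [3.135, 0.186, 0.002]
ft_force: [-0.6, -0.1, -0.3]
width: 61.3
grasp_force: 30.0
```

Call:
arm_command(
  series=[
    {"linear": [0, 0, 0], "turn": 0},
    {"linear": [0, 0, 0], "turn": 0},
    {"linear": [0, 0, 0], "turn": 0},
    {"linear": [0, 0, 0], "turn": 0},
    {"linear": [0, 0, 0], "turn": 0},
  ],
  jaw=1,
)

```text
t: 28.65
ee_pos: [478.3, -308.9, 29.8]
orientation: [3.136, 0.186, 0.0]
ft_force: [0.2, 0.3, -0.5]
width: 88.1
grasp_force: 0.0
```

Call:
arm_command(
  series=[
    {"linear": [0, 0, -0.01], "turn": 0},
    {"linear": [0, 0, -0.025], "turn": 0},
    {"linear": [0, 0, -0.03], "turn": 0},
    {"linear": [0, 0, -0.027], "turn": 0},
    {"linear": [0, 0, -0.008], "turn": -0.1},
    {"linear": [0, 0, 0], "turn": -0.145},
    {"linear": [0, 0, 0], "turn": -0.145},
    {"linear": [0, 0, 0], "turn": -0.145},
    {"linear": [0, 0, 0], "turn": -0.145},
    {"linear": [0, 0, 0], "turn": -0.145},
  ],
)

```text
t: 29.65
ee_pos: [478.3, -308.9, 130.4]
orientation: [2.794, 1.436, 0.0]
ft_force: [-0.3, -0.2, -0.1]
width: 87.6
grasp_force: 0.0
```

Call:
arm_command(
  series=[
    {"linear": [0, 0, 0], "turn": -0.145},
    {"linear": [0, 0, 0], "turn": -0.145},
    {"linear": [0, 0, 0], "turn": -0.145},
    {"linear": [0, 0, 0], "turn": -0.145},
    {"linear": [0, 0, 0], "turn": -0.145},
    {"linear": [0, 0, 0], "turn": 0},
    {"linear": [0, 0, 0], "turn": 0},
  ],
  jaw=0.545,
)

```text
t: 30.35
ee_pos: [478.4, -308.9, 130.1]
orientation: [2.114, 2.323, 0.0]
ft_force: [-1.3, -0.5, -0.1]
width: 68.0
grasp_force: 0.0
```

```bash
python3 - <<'E'
from h import *
need(562.8,282.4,130,6)
E
```

```text
t 30.35 pos [ 478.4 -308.9  130.1] head 5.39 shift [580.8 139.6   0. ] turn -0.0106 q6 -0.69
```

Call:
arm_command(
  series=[
    {"linear": [0, 0, 0], "turn": -0.011},
    {"linear": [0.03, 0.0075, 0], "turn": 0},
    {"linear": [0.045, 0.0115, 0], "turn": 0},
    {"linear": [0.045, 0.0115, 0], "turn": 0},
    {"linear": [0.045, 0.0115, 0], "turn": 0},
    {"linear": [0.045, 0.0115, 0], "turn": 0},
    {"linear": [0.045, 0.0115, 0], "turn": 0},
    {"linear": [0.045, 0.0115, 0], "turn": 0},
    {"linear": [0.045, 0.0115, 0], "turn": 0},
    {"linear": [0.045, 0.0115, 0], "turn": 0},
  ],
)

```text
t: 31.35
ee_pos: [534.8, 91.6, 129.9]
orientation: [2.099, 2.337, 0.0]
ft_force: [0.6, -0.3, -0.4]
width: 67.9
grasp_force: 0.0
```

Call:
arm_command(
  series=[
    {"linear": [0.045, 0.0115, 0], "turn": 0},
    {"linear": [0.045, 0.0115, 0], "turn": 0},
    {"linear": [0.045, 0.0115, 0], "turn": 0},
    {"linear": [0.035, 0.0085, 0], "turn": 0},
    {"linear": [0.019, 0.003, 0], "turn": 0},
    {"linear": [0, 0, 0], "turn": 0},
    {"linear": [0, 0, 0], "turn": 0},
    {"linear": [0, 0, 0], "turn": 0},
    {"linear": [0, 0, 0], "turn": 0},
  ],
)

```text
t: 32.25
ee_pos: [559.9, 280.9, 129.7]
orientation: [-2.099, -2.337, 0.001]
ft_force: [0.9, -0.6, -0.1]
width: 68.0
grasp_force: 0.0
```

```bash
python3 - <<'E'
from h import *
need(562.8,282.4,29.3,6)
T=grab('top')
print('tin',rect(T,seg(T,'tin',395,190,445,240),44),'cork',rect(T,seg(T,'cork',395,190,445,240),4))
cv2.imwrite('pics/t4.png',cv2.resize(T['f'][150:270,380:460],None,fx=5,fy=5))
E
```

```text
t 32.25 pos [559.9 280.9 129.7] head 6.13 shift [  1.2   3.1 100.4] turn 0.0023 q6 0.34
tin [ 478.4 -305.3   59.3   66.1   -1.7] cork [ 477.2 -306.6  108.9  110.4   -1.7]
```

View pics/t4.png

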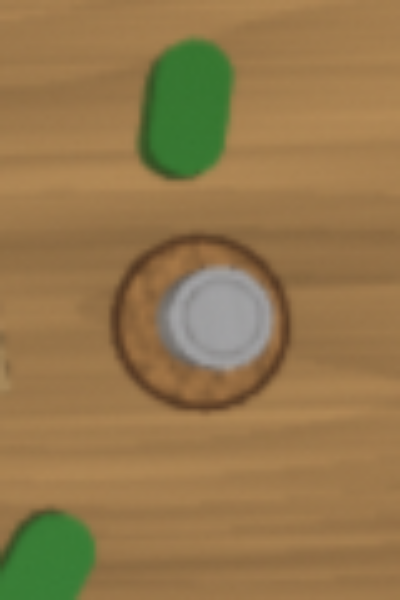

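The tin stands lid up on the cork disc, crop (220,318), and the disc is at (201,322). The offset is parallax only, since the lid centre comes to about (478,-307), which matches the cork centre. Now I bring the red box back.

Call:
arm_command(
  series=[
    {"linear": [0.001, 0.003, 0.012], "turn": 0},
    {"linear": [0, 0, 0.014], "turn": 0},
    {"linear": [0, 0, 0.014], "turn": 0},
    {"linear": [0, 0, 0.014], "turn": 0},
    {"linear": [0, 0, 0.014], "turn": 0},
    {"linear": [0, 0, 0.013], "turn": 0},
    {"linear": [0, 0, 0.012], "turn": 0},
    {"linear": [0, 0, 0.008], "turn": 0},
    {"linear": [0, 0, 0], "turn": 0},
    {"linear": [0, 0, 0], "turn": 0},
  ],
)

```text
t: 33.3
ee_pos: [563.0, 283.9, 28.7]
orientation: [2.097, 2.339, 0.0]
ft_force: [-0.0, 0.4, 0.2]
width: 67.7
grasp_force: 0.0
```

```bash
python3 - <<'E'
from h import *
need(562.8,282.4,29.3,6)
E
```

```text
t 33.3 pos [563.  283.9  28.7] head 6.25 shift [-1.5 -0.3 -0.6] turn 0.0043 q6 0.34
```

Call:
arm_command(
  series=[
    {"linear": [-0.0015, 0, -0.0006], "turn": 0.004},
    {"linear": [0, 0, 0], "turn": 0},
    {"linear": [0, 0, 0], "turn": 0},
  ],
)

```text
t: 33.6
ee_pos: [563.3, 282.4, 29.9]
orientation: [2.102, 2.335, 0.001]
ft_force: [-0.1, -0.0, -0.9]
width: 67.8
grasp_force: 0.0
```

Call:
arm_command(
  series=[
    {"linear": [0, 0, 0], "turn": 0},
    {"linear": [0, 0, 0], "turn": 0},
    {"linear": [0, 0, 0], "turn": 0},
    {"linear": [0, 0, 0], "turn": 0},
    {"linear": [0, 0, 0], "turn": 0},
    {"linear": [0, 0, 0], "turn": 0},
    {"linear": [0, 0, 0], "turn": 0},
  ],
  jaw=-1,
)

```text
t: 34.3
ee_pos: [563.0, 282.4, 29.3]
orientation: [2.102, 2.335, 0.0]
ft_force: [-0.0, -0.2, 1.0]
width: 47.6
grasp_force: 30.0
```

```bash
python3 - <<'E'
from h import *
o=ctrl.get_obs();print(o['width'],o['grasp_force'])
need(562.3,-104.9,130,6)
E
```

```text
47.568355552486466 29.999983459711075
t 34.3 pos [563.  282.4  29.3] head 6.02 shift [-385.1  -41.3 -100.7] turn 0.0003 q6 0.34
```

Call:
arm_command(
  series=[
    {"linear": [0, 0, -0.015], "turn": 0},
    {"linear": [0, 0, -0.03], "turn": 0},
    {"linear": [0, 0, -0.035], "turn": 0},
    {"linear": [-0.015, -0.0015, -0.02], "turn": 0},
    {"linear": [-0.035, -0.004, 0], "turn": 0},
    {"linear": [-0.045, -0.005, 0], "turn": 0},
    {"linear": [-0.045, -0.005, 0], "turn": 0},
    {"linear": [-0.045, -0.005, 0], "turn": 0},
    {"linear": [-0.045, -0.005, 0], "turn": 0},
    {"linear": [-0.045, -0.005, 0], "turn": 0},
  ],
)

```text
t: 35.3
ee_pos: [561.2, 4.0, 130.2]
orientation: [2.101, 2.335, 0.001]
ft_force: [0.9, -0.0, -1.1]
width: 47.5
grasp_force: 30.0
```

Call:
arm_command(
  series=[
    {"linear": [-0.045, -0.005, 0], "turn": 0},
    {"linear": [-0.035, -0.003, 0], "turn": 0},
    {"linear": [-0.02, -0.002, 0], "turn": 0},
    {"linear": [-0.01, -0.001, 0], "turn": 0},
    {"linear": [0, 0, 0], "turn": 0},
    {"linear": [0, 0, 0], "turn": 0},
    {"linear": [0, 0, 0], "turn": 0},
    {"linear": [0, 0, 0], "turn": 0},
  ],
)

```text
t: 36.1
ee_pos: [562.1, -103.8, 129.3]
orientation: [-2.1, -2.336, 0.0]
ft_force: [0.5, 0.3, -1.3]
width: 47.6
grasp_force: 30.0
```

Call:
arm_command(
  series=[
    {"linear": [0, 0, 0.015], "turn": 0},
    {"linear": [0, 0, 0.02], "turn": 0},
    {"linear": [0, 0, 0.02], "turn": 0},
    {"linear": [0, 0, 0.015], "turn": 0},
    {"linear": [0, 0, 0.006], "turn": 0},
    {"linear": [0, 0, 0], "turn": 0},
    {"linear": [0, 0, 0], "turn": 0},
    {"linear": [0, 0, 0], "turn": 0},
  ],
)

```text
t: 36.9
ee_pos: [562.7, -105.0, 54.1]
orientation: [2.101, 2.334, 0.001]
ft_force: [0.4, -0.4, -1.3]
width: 47.6
grasp_force: 30.0
```

```bash
python3 - <<'E'
from h import *
need(562.3,-104.9,44.2,6)
E
```

```text
t 36.9 pos [ 562.7 -105.    54.1] head 6.02 shift [ 0.2 -0.4  9.9] turn 0.0003 q6 -0.31
```

Call:
arm_command(
  series=[
    {"linear": [0, -0.0004, 0.005], "turn": 0},
    {"linear": [0, 0, 0.003], "turn": 0},
    {"linear": [0, 0, 0.0018], "turn": 0},
    {"linear": [0, 0, 0], "turn": 0},
    {"linear": [0, 0, 0], "turn": 0},
    {"linear": [0, 0, 0], "turn": 0},
  ],
)

```text
t: 37.5
ee_pos: [561.6, -104.9, 44.3]
orientation: [2.102, 2.335, 0.0]
ft_force: [-3.2, 0.7, 8.8]
width: 47.9
grasp_force: 30.0
```

Call:
arm_command(
  series=[
    {"linear": [0, 0, 0], "turn": 0},
    {"linear": [0, 0, 0], "turn": 0},
    {"linear": [0, 0, 0], "turn": 0},
    {"linear": [0, 0, 0], "turn": 0},
    {"linear": [0, 0, 0], "turn": 0},
  ],
  jaw=0.545,
)

```text
t: 38.0
ee_pos: [561.6, -104.9, 43.4]
orientation: [-2.102, -2.335, 0.0]
ft_force: [0.2, 0.2, -0.3]
width: 67.7
grasp_force: 0.0
```

Call:
arm_command(
  series=[
    {"linear": [0, 0, -0.01], "turn": 0},
    {"linear": [0, 0, -0.025], "turn": 0},
    {"linear": [0, 0, -0.03], "turn": 0},
    {"linear": [0, 0, -0.021], "turn": -0.034},
    {"linear": [0, 0, 0], "turn": 0},
    {"linear": [0, 0, 0], "turn": 0},
    {"linear": [0, 0, 0], "turn": 0},
  ],
)

```text
t: 38.7
ee_pos: [560.9, -104.8, 128.6]
orientation: [-2.062, -2.369, 0.001]
ft_force: [-0.3, 0.8, -0.2]
width: 67.9
grasp_force: 0.0
```

```bash
python3 - <<'E'
from h import *
need(478.5,289.6,130,7.97)
E
```

```text
t 38.7 pos [ 560.9 -104.8  128.6] head 7.93 shift [402.  -27.2  -1.2] turn -0.0007 q6 -0.34
```

Call:
arm_command(
  series=[
    {"linear": [0.03, -0.002, 0], "turn": 0},
    {"linear": [0.045, -0.003, 0], "turn": 0},
    {"linear": [0.045, -0.003, 0], "turn": 0},
    {"linear": [0.045, -0.003, 0], "turn": 0},
    {"linear": [0.045, -0.003, 0], "turn": 0},
    {"linear": [0.045, -0.003, 0], "turn": 0},
    {"linear": [0.045, -0.003, 0], "turn": 0},
    {"linear": [0.045, -0.003, 0], "turn": 0},
    {"linear": [0.035, -0.003, 0], "turn": 0},
    {"linear": [0.022, -0.001, 0], "turn": 0},
  ],
)

```text
t: 39.7
ee_pos: [477.6, 291.5, 128.1]
orientation: [-2.059, -2.371, 0.003]
ft_force: [0.0, -0.1, -0.3]
width: 68.1
grasp_force: 0.0
```

Call:
arm_command(
  series=[
    {"linear": [0, 0, 0.014], "turn": 0},
    {"linear": [0, 0, 0.014], "turn": 0},
    {"linear": [0, 0, 0.012], "turn": 0},
    {"linear": [0, 0, 0], "turn": 0},
    {"linear": [0, 0, 0], "turn": 0},
    {"linear": [0, 0, 0], "turn": 0},
    {"linear": [0, 0, 0], "turn": 0},
  ],
)

```text
t: 40.4
ee_pos: [479.8, 289.3, 90.0]
orientation: [2.062, 2.369, 0.002]
ft_force: [0.3, 0.1, -0.0]
width: 68.1
grasp_force: 0.0
```

```bash
python3 - <<'E'
from h import *
need(478.5,289.6,28.7,7.97)
T=grab('top');S=grab('side')
print(rect(T,seg(T,'red',330,165,385,210),60),rect(S,seg(S,'red',320,200,370,250),60))
E
```

```text
t 40.4 pos [479.8 289.3  90. ] head 7.93 shift [ 0.4 -1.3 61.3] turn -0.0008 q6 0.38
[ 559.2 -103.3   46.1   74.9    5.9] [ 562.  -106.4   46.8   73.1    6. ]
```

Call:
arm_command(
  series=[
    {"linear": [0, -0.001, 0.013], "turn": 0},
    {"linear": [0, 0, 0.014], "turn": 0},
    {"linear": [0, 0, 0.014], "turn": 0},
    {"linear": [0, 0, 0.012], "turn": 0},
    {"linear": [0, 0, 0.008], "turn": 0},
    {"linear": [0, 0, 0], "turn": 0},
    {"linear": [0, 0, 0], "turn": 0},
  ],
)

```text
t: 41.2
ee_pos: [478.2, 289.3, 28.2]
orientation: [-2.062, -2.37, 0.001]
ft_force: [0.8, -0.0, 0.3]
width: 67.9
grasp_force: 0.0
```

Call:
arm_command(
  series=[
    {"linear": [0, 0, 0], "turn": 0},
    {"linear": [0, 0, 0], "turn": 0},
    {"linear": [0, 0, 0], "turn": 0},
    {"linear": [0, 0, 0], "turn": 0},
    {"linear": [0, 0, 0], "turn": 0},
    {"linear": [0, 0, 0], "turn": 0},
    {"linear": [0, 0, 0], "turn": 0},
  ],
  jaw=-1,
)

```text
t: 41.9
ee_pos: [478.5, 289.5, 29.0]
orientation: [2.062, 2.37, 0.001]
ft_force: [-0.5, -0.2, 6.1]
width: 45.9
grasp_force: 30.0
```

```bash
python3 - <<'E'
from h import *
o=ctrl.get_obs();print(o['width'],o['grasp_force'])
need(543.6,54.4,130,7.97)
E
```

```text
45.90637164831897 29.99858871102333
t 41.9 pos [478.5 289.5  29. ] head 7.97 shift [-241.8   31.9 -101.1] turn -0.0001 q6 0.38
```

Call:
arm_command(
  series=[
    {"linear": [0, 0, -0.015], "turn": 0},
    {"linear": [0, 0, -0.03], "turn": 0},
    {"linear": [0, 0, -0.035], "turn": 0},
    {"linear": [-0.015, 0.002, -0.02], "turn": 0},
    {"linear": [-0.035, 0.005, 0], "turn": 0},
    {"linear": [-0.04, 0.005, 0], "turn": 0},
    {"linear": [-0.04, 0.005, 0], "turn": 0},
    {"linear": [-0.04, 0.005, 0], "turn": 0},
    {"linear": [-0.035, 0.005, 0], "turn": 0},
    {"linear": [-0.022, 0.003, 0], "turn": 0},
  ],
)

```text
t: 42.9
ee_pos: [539.7, 66.4, 129.2]
orientation: [2.063, 2.368, 0.0]
ft_force: [-0.4, 1.1, -1.8]
width: 46.0
grasp_force: 30.0
```

Call:
arm_command(
  series=[
    {"linear": [-0.011, 0.0015, 0], "turn": 0},
    {"linear": [-0.004, 0.0005, 0], "turn": 0},
    {"linear": [0, 0, 0], "turn": 0},
    {"linear": [0, 0, 0], "turn": 0},
    {"linear": [0, 0, 0.015], "turn": 0},
    {"linear": [0, 0, 0.025], "turn": 0},
    {"linear": [0, 0, 0.02], "turn": 0},
    {"linear": [0, 0, 0.012], "turn": 0},
    {"linear": [0, 0, 0], "turn": 0},
    {"linear": [0, 0, 0], "turn": 0},
  ],
)

```text
t: 43.9
ee_pos: [543.6, 54.6, 56.7]
orientation: [-2.061, -2.371, -0.0]
ft_force: [-0.3, -0.6, -1.1]
width: 46.3
grasp_force: 30.0
```

Call:
arm_command(
  series=[
    {"linear": [0, 0, 0], "turn": 0},
    {"linear": [0, 0, 0], "turn": 0},
  ],
)

```text
t: 44.1
ee_pos: [544.1, 54.2, 57.4]
orientation: [2.061, 2.37, 0.002]
ft_force: [-0.5, -0.3, -1.5]
width: 46.1
grasp_force: 30.0
```

```bash
python3 - <<'E'
from h import *
need(543.6,54.4,43.8,7.97)
E
```

```text
t 44.1 pos [544.1  54.2  57.4] head 7.97 shift [ 0.3 -0.5 13.6] turn -0.0 q6 -0.06
```

Call:
arm_command(
  series=[
    {"linear": [0, 0, 0.006], "turn": 0},
    {"linear": [0, 0, 0.004], "turn": 0},
    {"linear": [0, 0, 0.0025], "turn": 0},
    {"linear": [0, 0, 0.001], "turn": 0},
    {"linear": [0, 0, 0], "turn": 0},
    {"linear": [0, 0, 0], "turn": 0},
    {"linear": [0, 0, 0], "turn": 0},
  ],
)

```text
t: 44.8
ee_pos: [543.2, 54.0, 43.9]
orientation: [-2.062, -2.37, 0.001]
ft_force: [-5.0, -1.3, 13.4]
width: 45.9
grasp_force: 30.0
```

Call:
arm_command(
  series=[
    {"linear": [0, 0, 0], "turn": 0},
    {"linear": [0, 0, 0], "turn": 0},
    {"linear": [0, 0, 0], "turn": 0},
    {"linear": [0, 0, 0], "turn": 0},
    {"linear": [0, 0, 0], "turn": 0},
  ],
  jaw=0.545,
)

```text
t: 45.3
ee_pos: [543.4, 54.1, 42.8]
orientation: [-2.062, -2.37, 0.0]
ft_force: [-0.4, -0.5, 0.4]
width: 67.9
grasp_force: 0.0
```

Call:
arm_command(
  series=[
    {"linear": [0, 0, -0.01], "turn": 0},
    {"linear": [0, 0, -0.025], "turn": 0},
    {"linear": [0, 0, -0.03], "turn": 0},
    {"linear": [0, 0, -0.021], "turn": 0.01},
    {"linear": [0, 0, 0], "turn": 0},
    {"linear": [0, 0, 0], "turn": 0},
    {"linear": [0, 0, 0], "turn": 0},
  ],
)

```text
t: 46.0
ee_pos: [542.7, 54.0, 128.2]
orientation: [-2.073, -2.359, 0.002]
ft_force: [-0.0, -0.7, 0.4]
width: 67.5
grasp_force: 0.0
```

```bash
python3 - <<'E'
from h import *
need(394.6,299.2,130,7.4)
E
```

```text
t 46.0 pos [542.7  54.  128.2] head 7.4 shift [ 262.2 -115.3   -1.6] turn 0.0 q6 -0.05
```

Call:
arm_command(
  series=[
    {"linear": [0.022, -0.01, 0], "turn": 0},
    {"linear": [0.04, -0.0175, 0], "turn": 0},
    {"linear": [0.045, -0.02, 0], "turn": 0},
    {"linear": [0.045, -0.02, 0], "turn": 0},
    {"linear": [0.045, -0.02, 0], "turn": 0},
    {"linear": [0.038, -0.0165, 0], "turn": 0},
    {"linear": [0.02, -0.009, 0], "turn": 0},
    {"linear": [0.007, -0.003, 0], "turn": 0},
    {"linear": [0, 0, 0], "turn": 0},
    {"linear": [0, 0, 0], "turn": 0},
  ],
)

```text
t: 47.0
ee_pos: [394.9, 298.1, 128.5]
orientation: [-2.074, -2.36, 0.002]
ft_force: [1.0, -0.3, -0.7]
width: 67.5
grasp_force: 0.0
```

Call:
arm_command(
  series=[
    {"linear": [0, 0, 0.014], "turn": 0},
    {"linear": [0, 0, 0.014], "turn": 0},
    {"linear": [0, 0, 0.01], "turn": 0},
    {"linear": [0, 0, 0], "turn": 0},
    {"linear": [0, 0, 0], "turn": 0},
    {"linear": [0, 0, 0], "turn": 0},
  ],
)

```text
t: 47.6
ee_pos: [395.2, 298.9, 91.4]
orientation: [2.074, 2.359, 0.001]
ft_force: [0.4, 1.0, -0.3]
width: 67.8
grasp_force: 0.0
```

```bash
python3 - <<'E'
from h import *
need(394.6,299.2,28.4,7.4)
T=grab('top')
print(rect(T,seg(T,'red',330,165,385,210),60),rect(T,seg(T,'case',275,175,318,217),58),rect(T,seg(T,'blue',275,175,318,217),58))
E
```

```text
t 47.6 pos [395.2 298.9  91.4] head 7.36 shift [ 0.3 -0.6 63. ] turn -0.0007 q6 0.5
[ 559.1 -103.3   46.2   75.1    5.4] [540.7  54.4  44.8  76.7   8. ] [542.   55.   29.   59.2   7.8]
```

Call:
arm_command(
  series=[
    {"linear": [0, -0.0005, 0.014], "turn": 0},
    {"linear": [0, 0, 0.015], "turn": 0},
    {"linear": [0, 0, 0.014], "turn": 0},
    {"linear": [0, 0, 0.012], "turn": 0},
    {"linear": [0, 0, 0.007], "turn": 0},
    {"linear": [0, 0, 0], "turn": 0},
    {"linear": [0, 0, 0], "turn": 0},
  ],
)

```text
t: 48.35
ee_pos: [394.3, 299.0, 29.0]
orientation: [-2.074, -2.36, 0.0]
ft_force: [0.2, -0.8, 0.7]
width: 67.9
grasp_force: 0.0
```

Call:
arm_command(
  series=[
    {"linear": [0, 0, 0], "turn": 0},
    {"linear": [0, 0, 0], "turn": 0},
    {"linear": [0, 0, 0], "turn": 0},
    {"linear": [0, 0, 0], "turn": 0},
    {"linear": [0, 0, 0], "turn": 0},
    {"linear": [0, 0, 0], "turn": 0},
    {"linear": [0, 0, 0], "turn": 0},
  ],
  jaw=-1,
)

```text
t: 49.05
ee_pos: [394.5, 299.1, 29.4]
orientation: [2.074, 2.36, 0.001]
ft_force: [-0.5, -1.2, 6.1]
width: 45.7
grasp_force: 30.0
```

```bash
python3 - <<'E'
from h import *
o=ctrl.get_obs();print(o['width'],o['grasp_force'])
need(466.6,-32.5,130,7.4)
E
```

```text
45.700925428284854 29.99100834131241
t 49.05 pos [394.5 299.1  29.4] head 7.39 shift [-338.1   28.9 -100.7] turn -0.0002 q6 0.5
```

Call:
arm_command(
  series=[
    {"linear": [0, 0, -0.015], "turn": 0},
    {"linear": [0, 0, -0.03], "turn": 0},
    {"linear": [0, 0, -0.035], "turn": 0},
    {"linear": [-0.015, 0.0015, -0.02], "turn": 0},
    {"linear": [-0.035, 0.003, 0], "turn": 0},
    {"linear": [-0.042, 0.0035, 0], "turn": 0},
    {"linear": [-0.042, 0.0035, 0], "turn": 0},
    {"linear": [-0.042, 0.0035, 0], "turn": 0},
    {"linear": [-0.042, 0.0035, 0], "turn": 0},
    {"linear": [-0.042, 0.0035, 0], "turn": 0},
  ],
)

```text
t: 50.05
ee_pos: [449.4, 42.3, 128.9]
orientation: [-2.073, -2.36, 0.0]
ft_force: [0.7, 0.4, -0.7]
width: 45.7
grasp_force: 30.0
```

Call:
arm_command(
  series=[
    {"linear": [-0.04, 0.0035, 0], "turn": 0},
    {"linear": [-0.023, 0.002, 0], "turn": 0},
    {"linear": [-0.011, 0.001, 0], "turn": 0},
    {"linear": [-0.004, 0.0005, 0], "turn": 0},
    {"linear": [0, 0, 0], "turn": 0},
    {"linear": [0, 0, 0.02], "turn": 0},
    {"linear": [0, 0, 0.025], "turn": 0},
    {"linear": [0, 0, 0.018], "turn": 0},
    {"linear": [0, 0, 0.009], "turn": 0},
    {"linear": [0, 0, 0], "turn": 0},
  ],
)

```text
t: 51.05
ee_pos: [465.6, -31.5, 56.1]
orientation: [-2.071, -2.36, 0.002]
ft_force: [0.4, 0.1, -1.5]
width: 45.8
grasp_force: 30.0
```

Call:
arm_command(
  series=[
    {"linear": [0, 0, 0], "turn": 0},
    {"linear": [0, 0, 0], "turn": 0},
    {"linear": [0, 0, 0], "turn": 0},
  ],
)

```text
t: 51.35
ee_pos: [467.0, -32.5, 57.8]
orientation: [2.073, 2.359, 0.001]
ft_force: [0.4, 0.8, -0.7]
width: 45.8
grasp_force: 30.0
```

```bash
python3 - <<'E'
from h import *
need(466.6,-32.5,44.3,7.4)
E
```

```text
t 51.35 pos [467.  -32.5  57.8] head 7.4 shift [ 0.  -0.4 13.5] turn 0.0 q6 -0.22
```

Call:
arm_command(
  series=[
    {"linear": [0, 0, 0.006], "turn": 0},
    {"linear": [0, 0, 0.004], "turn": 0},
    {"linear": [0, 0, 0.0025], "turn": 0},
    {"linear": [0, 0, 0.001], "turn": 0},
    {"linear": [0, 0, 0], "turn": 0},
    {"linear": [0, 0, 0], "turn": 0},
    {"linear": [0, 0, 0], "turn": 0},
  ],
)

```text
t: 52.05
ee_pos: [466.3, -32.6, 44.2]
orientation: [-2.073, -2.36, 0.0]
ft_force: [-3.8, 0.8, 15.1]
width: 45.8
grasp_force: 30.0
```

Call:
arm_command(
  series=[
    {"linear": [0, 0, 0], "turn": 0},
    {"linear": [0, 0, 0], "turn": 0},
    {"linear": [0, 0, 0], "turn": 0},
    {"linear": [0, 0, 0], "turn": 0},
    {"linear": [0, 0, 0], "turn": 0},
  ],
  jaw=0.545,
)

```text
t: 52.55
ee_pos: [466.4, -32.5, 43.3]
orientation: [-2.074, -2.36, 0.0]
ft_force: [-0.7, -1.0, 1.0]
width: 68.1
grasp_force: 0.0
```

Call:
arm_command(
  series=[
    {"linear": [0, 0, -0.01], "turn": 0},
    {"linear": [0, 0, -0.025], "turn": 0},
    {"linear": [0, 0, -0.03], "turn": 0},
    {"linear": [0, 0, -0.021], "turn": 0.025},
    {"linear": [-0.02, 0.02, 0], "turn": 0},
    {"linear": [-0.03, 0.035, 0], "turn": 0},
    {"linear": [-0.02, 0.025, 0], "turn": 0},
    {"linear": [-0.007, 0.007, 0], "turn": 0},
    {"linear": [0, 0, 0], "turn": 0},
    {"linear": [0, 0, 0], "turn": 0},
  ],
)

```text
t: 53.55
ee_pos: [559.3, -99.5, 129.2]
orientation: [-2.102, -2.332, 0.002]
ft_force: [0.5, -0.3, -0.4]
width: 67.9
grasp_force: 0.0
```

```bash
python3 - <<'E'
from h import *
need(561.8,-104.9,43.8,6)
T=grab('top');cv2.imwrite('pics/t5.png',cv2.resize(T['f'][150:260,260:400],None,fx=5,fy=5))
print(rect(T,seg(T,'brush',310,200,360,240),58));S=grab('side')
print(rect(S,seg(S,'brush',285,185,320,230),58))
E
```

```text
t 53.55 pos [559.3 -99.5 129.2] head 5.96 shift [-5.7  2.1 85.4] turn -0.0008 q6 -0.3
[466.   -9.7  25.8  44.5  79.6]
[468.  -47.3  46.6  97.9   7. ]
```

View pics/t5.png

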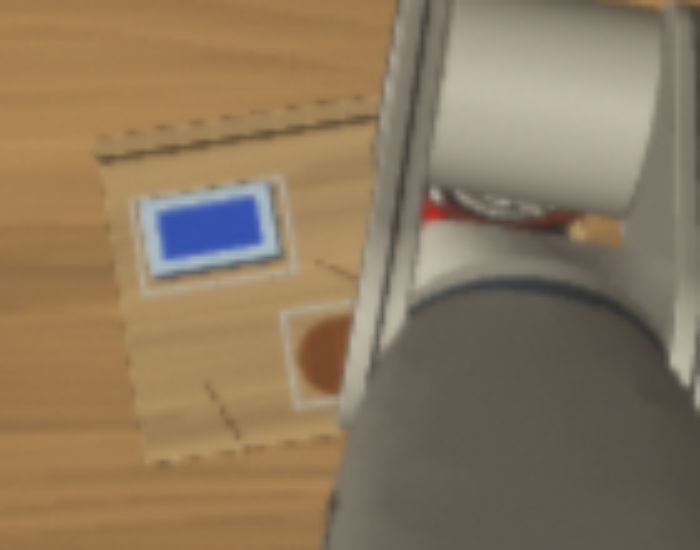

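The case stands in its outline at crop (210,228), and the side view puts the brush back at its starting pose. The red box was set 2 mm too far forward, so I regrip it centred on its old place.

Call:
arm_command(
  series=[
    {"linear": [-0.0055, 0.004, 0], "turn": 0},
    {"linear": [0, 0, 0.012], "turn": 0},
    {"linear": [0, 0, 0.015], "turn": 0},
    {"linear": [0, 0, 0.015], "turn": 0},
    {"linear": [0, 0, 0.015], "turn": 0},
    {"linear": [0, 0, 0.012], "turn": 0},
    {"linear": [0, 0, 0.01], "turn": 0},
    {"linear": [0, 0, 0.005], "turn": 0},
    {"linear": [0, 0, 0], "turn": 0},
    {"linear": [0, 0, 0], "turn": 0},
  ],
)

```text
t: 54.65
ee_pos: [565.8, -105.2, 45.7]
orientation: [2.103, 2.334, 0.0]
ft_force: [-0.8, -0.3, 0.3]
width: 67.8
grasp_force: 0.0
```

```bash
python3 - <<'E'
from h import *
need(563.6,-104.9,44,6)
E
```

```text
t 54.65 pos [ 565.8 -105.2   45.7] head 5.96 shift [ 0.5 -2.2  1.7] turn -0.0008 q6 -0.31
```

Call:
arm_command(
  series=[
    {"linear": [0, -0.002, 0.001], "turn": 0},
    {"linear": [0, 0, 0], "turn": 0},
    {"linear": [0, 0, 0], "turn": 0},
    {"linear": [0, 0, 0], "turn": 0},
  ],
)

```text
t: 55.05
ee_pos: [563.7, -105.4, 44.8]
orientation: [2.103, 2.333, 0.0]
ft_force: [0.3, -0.2, -0.3]
width: 67.7
grasp_force: 0.0
```

Call:
arm_command(
  series=[
    {"linear": [0, 0, 0], "turn": 0},
    {"linear": [0, 0, 0], "turn": 0},
    {"linear": [0, 0, 0], "turn": 0},
    {"linear": [0, 0, 0], "turn": 0},
    {"linear": [0, 0, 0], "turn": 0},
    {"linear": [0, 0, 0], "turn": 0},
    {"linear": [0, 0, 0], "turn": 0},
  ],
  jaw=-1,
)

```text
t: 55.75
ee_pos: [563.4, -105.3, 44.5]
orientation: [-2.103, -2.334, 0.0]
ft_force: [-1.9, -0.8, 1.7]
width: 47.9
grasp_force: 30.0
```

Call:
arm_command(
  series=[
    {"linear": [0, 0, 0], "turn": 0},
    {"linear": [0, 0, 0], "turn": 0},
    {"linear": [0, 0, 0], "turn": 0},
    {"linear": [0, 0, 0], "turn": 0},
    {"linear": [0, 0, 0], "turn": 0},
  ],
  jaw=0.545,
)

```text
t: 56.25
ee_pos: [563.6, -105.4, 44.5]
orientation: [2.103, 2.334, 0.0]
ft_force: [0.7, 1.3, -0.3]
width: 67.5
grasp_force: 0.0
```

Call:
arm_command(
  series=[
    {"linear": [0, 0, -0.01], "turn": 0},
    {"linear": [0, 0, -0.025], "turn": 0},
    {"linear": [0, 0, -0.03], "turn": 0},
    {"linear": [0, 0, -0.03], "turn": 0},
    {"linear": [0.03, -0.01, -0.02], "turn": 0},
    {"linear": [0.045, -0.01, 0], "turn": 0},
    {"linear": [0.045, -0.01, 0], "turn": 0},
    {"linear": [0.045, -0.01, 0], "turn": 0},
    {"linear": [0.045, -0.01, 0], "turn": 0},
    {"linear": [0.045, -0.01, 0], "turn": 0},
  ],
)

```text
t: 57.25
ee_pos: [476.8, 143.6, 160.4]
orientation: [2.103, 2.333, 0.002]
ft_force: [0.5, -0.7, -0.5]
width: 67.9
grasp_force: 0.0
```

Call:
arm_command(
  series=[
    {"linear": [0.045, -0.01, 0], "turn": 0},
    {"linear": [0.045, -0.01, 0], "turn": 0},
    {"linear": [0.045, -0.01, 0], "turn": 0},
    {"linear": [0.03, 0, 0], "turn": 0},
    {"linear": [0, 0, 0], "turn": 0},
    {"linear": [0, 0, 0], "turn": 0},
    {"linear": [0, 0, 0], "turn": 0},
  ],
)

```text
t: 57.95
ee_pos: [430.4, 302.0, 159.6]
orientation: [2.104, 2.333, -0.001]
ft_force: [0.2, -0.0, -0.4]
width: 67.8
grasp_force: 0.0
```

```bash
python3 - <<'E'
from h import *
T=grab('top');S=grab('side');cv2.imwrite('pics/t6.png',T['f'])
for k,w in {'red':(330,165,385,210,60),'case':(275,175,318,217,58),'brush':(310,200,360,240,58)}.items(): print(k,rect(T,seg(T,k,*w[:4]),w[4]))
for k,w in {'red':(320,200,370,250,60),'brush':(285,185,320,230,58)}.items(): print(k,rect(S,seg(S,k,*w[:4]),w[4]))
a=cv2.resize(T['f'][160:250,275:445],None,fx=4.5,fy=4.5,interpolation=cv2.INTER_CUBIC);cv2.imwrite('pics/c6.png',a)
o=ctrl.get_obs();print(o['t'],o['ee_pos'])
E
```

```text
red [ 561.1 -102.9   46.8   75.     6.2]
case [540.7  54.5  44.8  76.7   7.9]
brush [465.9 -37.3  43.9  80.4   7.2]
red [ 563.6 -106.2   46.9   73.1    6.2]
brush [468.  -46.3  46.1  96.2   7.1]
58.05 [430.65495803 301.77253375 159.56639371]
```

View pics/c6.png

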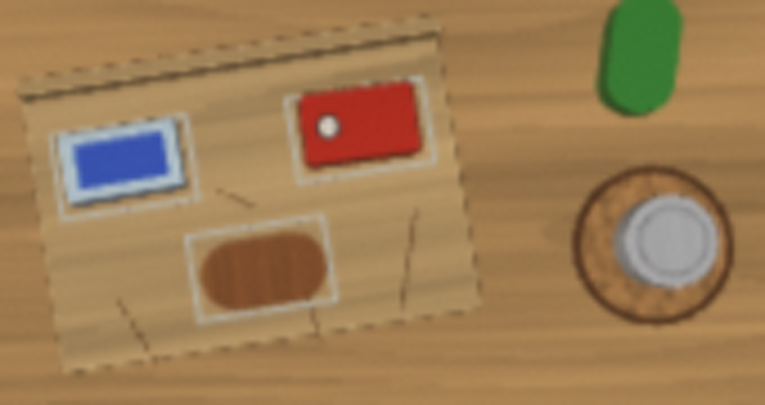

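View pics/t6.png

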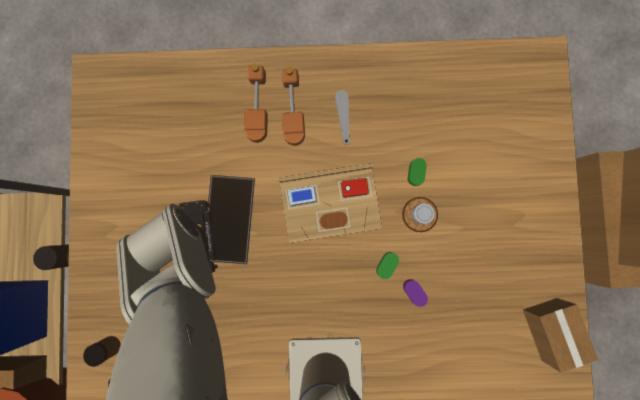

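All three things are back within 1 mm of where they started, and the tin is within about 2 mm of the cork centre. The shoe trees and shoehorn haven't moved, so I hand it in.

```bash
python3 -c "
from workcell import ctrl
print(ctrl.close_job())"
```

```text
the job is handed in; nothing more can be done
None
```

Job handed in at about 58 s of the 141 s allowed: the tin stands lid up within about 2 mm of the cork's centre, and the red box, brush and case are back within about 1 mm of their starting places.

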